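Click the dust nozzle onto the bench suction port

TASK

Slide the yellow dust nozzle, flared end down, over the upright metal stub of the bench suction port, press it gently down onto the rubber gasket and turn it as needed until the stub's red spring button pops out through the hole in the nozzle. Do not force it, leave it locked on upright, let go, and leave the organiser, screwdriver and glue bottle where they are.

Things in the scene. Friction and masses are not known exactly. Their poses are not given: they have to be found in the camera images.
- nozzle_center (a point): Middle of the loose yellow nozzle, 145 mm tall, 0.13-0.24 kg, upright on its flared mouth: on the axis, 72.5 mm above the mouth's rim. z up the axis, x to the side with the button hole. Mouth: inner radius 27.5 mm at the rim, narrowing to the bore in 10 mm, outside about 62 mm. Tube: bore 39, outside 45 mm, up to 88 mm above the rim; then the flat grip.
- nozzle_grip (a point): Centre of the nozzle's flat fishtail grip, 116.5 mm above the rim (same axes). The grip spans 88 to 145 mm above the rim, 52 mm wide along x, 26 mm thick along y: two parallel flat faces to pinch across y. A black stripe on its +x edge marks the side of the button hole.
- nozzle_hole (a point): Centre of the button hole through the tube wall, on the nozzle's +x side, 21 mm off the axis and 35 mm above the rim. 9.5 mm wide, 11 mm high.
- port: Suction port fixed to the bench; origin at bench height in the centre of its 120 mm square grey base, z up. Force between nozzle and port over 40 N counts as forcing it. Once the button is through the hole the nozzle can be neither turned farther nor lifted, and stands with its rim about 32.5 mm above the bench.
- stub_top (a point): Centre of the top of the upright aluminium stub, 76 mm above the bench (axes of the port). Stub diameter 36.8 mm, top edge rounded by 4 mm. The red button looks out of its side roughly along the port's +x, but the stub is clocked up to 0.8 rad either way, differently each time and not reported: find the button by eye or by feel. The stub does not turn in use.
- gasket_top (a point): Centre of the top of the black sprung rubber gasket round the stub's foot, 66 mm diameter, 34 mm above the bench. The nozzle's rim starts to push it down at 2 N; it yields 4.3 mm at 11 N, then stops hard. The button can enter the hole while the rim is 29.5 to 32.5 mm above the bench (gasket pressed 2 mm or more) and the hole is within about 4 degrees of the button.
- port_button (a joint): How far the red button (8.4 mm diameter, domed, 66 mm above the bench, sticking 7.5 mm out of the stub) is pressed in, m: 0 = fully out, 0.0085 = fully in; about 0.005 to 0.008 while the tube's wall rides over it, near 0 again once popped through the hole. Spring 1.6 N, 4 N when in; the flared mouth pushes it in with about 5 N downward.
- organiser: Bystander: open black parts organiser, 160 x 260 x 50 mm, 1.2 kg, origin under its centre.
- screwdriver: Bystander: screwdriver lying on the bench.
- glue: Bystander: white bottle, 60 mm diameter, 150 mm tall, origin under its centre.
Things that resemble listed ones, but are neither listed nor needed, are in the scene too. Several things look just like the part that bears nozzle_center: the one meant starts farthest from the robot's base. Several things have the shape of the port; the one meant has the colours described above.

How it is judged:
By the outcome, as a careful person would: the job done as asked, in the order asked, and still so for the second after the job is handed in, with the robot touching nothing.
It also fails if it takes over 69 s, if anything falls off the work surface, if the arm or the gripper's body presses on something with over 40 N, if the wrist force passes 120 N, or if a joint passes its speed limit or range.

ROBOT

A 7-joint arm with a two-finger parallel gripper is mounted at the origin on the work surface. World frame = base frame: x ahead of the robot, y to its left, z up, the work surface at z = 0. Lengths are in m, angles in rad, forces in N, time in s.
With the tool pointing down it reaches from about 0.4 to 0.85 m from the base axis. Payload 6.9 kg.
Tool frame: the origin (TCP) lies between the finger pads; the fingertips stand 19 mm ahead of it and the grasp point (between the pads) is the TCP; z points along the fingers, y is the line along which they close (so a half turn about z gives the same grasp; the last joint's range is limited). The gripper opens to 85 mm and grips with 20 to 120 N. Pads are 22 mm wide; open, the fingers measure 114 mm over their backs; the gripper's body (76 mm by 85 mm) begins 54 mm behind the grasp point. The pads swing forward as they close: fully open they stand 13 mm farther back than shut.
Start: joints at [1.407, 0.507, -0.238, 1.5, 0.126, 1.149, -0.155], TCP at [0.167, -0.602, 0.25] pointing down, gripper open.
Joint ranges: [-3.08, 3.08], [-0.24, 2.05], [-1.43, 1.35], [0, 2.5], [-1.52, 4.66], [0.17, 1.96], [-2.89, 2.89]. Speed limits (rad/s): [2.39, 2.39, 3.14, 3.14, 3.14, 3.14, 3.14].

INTERFACE

Orientations are given as a rotation vector (axis times angle).
In Python, from bench import robot, imaging gives the robot as it stands. The module is installed in compiled form; this text tells all that it offers.
- The arm moves only by the tool drive_tool, never from a script. Its argument "commands" is a list of rows, each an object of numbers: "dx", "dy", "dz": the shift along the tool's x, y, z in mm; "yaw": the turn about the tool's z in degrees. A call has 1 to 12 rows; each row is the pose to reach, as a shift and turn from the pose commanded when the call began, along the tool's axes at that moment; what a row does not reach only later rows make up. A row lasts 1/12 s, in which the tool goes at most 41.7 mm and 7.16 degrees, less where a joint would pass 70% of its speed; a pose out of reach is approached as far as the arm can. A call with a gripper value outside its range is refused whole. "hand" is the opening, from 0 (shut) to 1 (fully open), set as the call begins (left out, the last holds). The fingers move at their own pace and stop on an object; "newtons" is the grip in N (left out, the last holds). Time passes only in rows, so rows that repeat a pose let the fingers close. It gives the time, the measured TCP pose, the force, the opening and the grip force at its end, in the units of the state.
- robot.observe(): the state, without advancing time (a new reading comes with each control period).
- imaging.capture(name): name is "side" or "top"; returns (picture, depth): 384x512x3 uint8, blue, green, red; 384x512 float32, m along the optical axis (not along the pixel's ray), 0 where there is no reading.
- imaging.camera_model(name): a dict with "mtx" (3x3 intrinsics, pixels), "R" (3x3) and "t" (3): a world point X has camera coordinates R X + t. Camera axes: x right, y down, z forward; pixel columns grow to the right and rows downward; lengths in m; the calibration is good to about 2 mm. A picture is of the moment at which its call begins. camera_model takes no time and is no camera call.
- robot.close_job(): hands the job in; it is judged then, once.
Trained networks look in the newest picture that a camera, given by its name, has taken for a name from the list of things; names that differ only in an ending like _2 or _b are one class to them, and where a whole thing is asked for, a point or a joint stands for the part that bears it (a point fixed in the world has none). Each returns a list of dicts, best first, with "conf" (0 to 1); they miss things now and then, are a little off and sometimes report something else, mostly with a low value. They report only what shows in the picture. A call takes as long as a camera call. They do not tell look-alikes from the thing itself.
- imaging.find_in(target, camera): "location" ([x, y, z] in m, in world coordinates, good to about 4 mm: the middle of the surface that is visible of it).
- imaging.cut_out(target, camera): "region" (384x512 bool, what is visible of it).
- imaging.landmark_of(target, camera): "location" ([x, y, z] in m, in world coordinates, good to about 4 mm: a listed point, or the origin of a listed thing).
The state is a dict: "t": time; "joint_pos": joint angles; "dq": joint speeds; "tau": joint torques, N m; "tcp_pos": TCP position; "ee_rot": TCP orientation; "force": force on the tool from outside, world axes, zero at the start; "moment": the same for the moment, N m; "width": finger opening in m; "grip_force": force on a finger pad.
Only numpy, scipy, OpenCV 4.12 (cv2) and the standard library are available. Lean on these libraries where they do the work, as an engineer would, in place of code of your own. Each camera call takes 0.05 s, during which the arm holds its last target. There are 200 camera calls.

## Working session

There is one attempt and no reset: what is moved stays moved. The work goes in short steps, Python scripts to look and compute and a tool call to move; the robot and the scene stay as the last step left them, time stands still between calls to the robot, and variables do not carry over. Pictures are saved under pics/ and viewed, at most 10 in all, crops included, and the job is handed in when it is done.

Besides the shell and the picture viewer there is one more tool, called after "Request:" as a command line: name --argument value ..., lists and objects as JSON in quotes. drive_tool: Moves the arm, as the interface text tells. Its arguments: {"type":"object","properties":{"commands":{"type":"array"},"hand":{"type":"number"},"newtons":{"type":"number"}},"required":["commands"]}

```bash
mkdir -p pics; cat > h.py <<'E'
from bench import robot, imaging
import numpy as np, cv2
from scipy.spatial.transform import Rotation as Ro
np.set_printoptions(precision=4,suppress=True)
def cap(c,n=None,crop=None,s=1):
    p,d=imaging.capture(c)
    if n:
        q=p if crop is None else p[crop[0]:crop[1],crop[2]:crop[3]]
        cv2.imwrite('pics/'+n+'.png',cv2.resize(q,None,fx=s,fy=s,interpolation=cv2.INTER_CUBIC))
    return p,d
def world(c,u,v,z):
    m=imaging.camera_model(c);return m['R'].T@(np.linalg.inv(m['mtx'])@np.array([u,v,1])*z-m['t'])
def proj(c,X):
    m=imaging.camera_model(c);q=m['mtx']@(m['R']@np.asarray(X)+m['t']);return q[:2]/q[2]
def totool(X):
    o=robot.observe();return Ro.from_rotvec(o['ee_rot']).inv().apply(np.asarray(X)-o['tcp_pos'])*1000
E
python3 - <<'E'
from h import *
for c in('side','top'):
    cap(c,c+'0',s=1.5)
    for n in('nozzle_center','nozzle_grip','nozzle_hole','port','stub_top','port_button'):
        for r in imaging.landmark_of(n,c) if n!='port_button' else imaging.find_in(n,c):
            X=np.array(r['location']);print(c,n,round(r['conf'],2),X,proj(c,X))
o=robot.observe();print(o['t'],o['tcp_pos'],Ro.from_rotvec(o['ee_rot']).as_matrix(),o['width'])
E
```

```text
side nozzle_center 0.82 [0.5691 0.1384 0.0749] [238.1809 232.515 ]
side nozzle_center 0.56 [0.4713 0.1374 0.0723] [278.1912 235.0879]
side nozzle_grip 0.94 [0.4751 0.1409 0.1196] [277.4464 223.9887]
side nozzle_grip 0.58 [0.5685 0.1363 0.1131] [238.016  222.0124]
side nozzle_hole 0.81 [0.4562 0.1503 0.0364] [283.4694 248.3433]
side nozzle_hole 0.72 [0.589  0.13   0.0317] [231.2559 239.7899]
side port 0.85 [ 0.502  -0.1767 -0.0041] [270.1709 169.3427]
side port 0.6 [ 0.3001 -0.2324  0.0017] [333.445  159.3213]
side port 0.45 [ 0.5022 -0.1768  0.0756] [270.9041 149.9474]
side port 0.38 [ 0.781  -0.0285  0.0018] [172.2442 197.9435]
side stub_top 0.85 [ 0.5012 -0.18    0.0731] [271.253  149.9122]
side stub_top 0.81 [ 0.2951 -0.2321  0.0762] [338.7514 141.3449]
side stub_top 0.58 [ 0.5005 -0.1768  0.0339] [271.0285 160.3489]
top nozzle_center 0.96 [0.5689 0.1366 0.074 ] [207.0917 183.4935]
top nozzle_center 0.88 [0.4772 0.1372 0.0731] [204.5759 212.8338]
top nozzle_center 0.36 [0.5867 0.1253 0.0313] [212.6969 181.4968]
top nozzle_grip 0.87 [0.5648 0.1372 0.1171] [204.9553 181.3241]
top nozzle_grip 0.7 [0.477  0.1382 0.1179] [202.186  210.3959]
top nozzle_hole 0.95 [0.5889 0.1283 0.0299] [211.8676 180.9002]
top port 0.92 [ 0.5056 -0.1754 -0.0003] [304.3942 212.4075]
top port 0.75 [ 0.2983 -0.2294 -0.0013] [320.6874 279.0981]
top stub_top 0.93 [ 0.5004 -0.1771  0.0747] [308.3044 210.098 ]
top stub_top 0.75 [ 0.2985 -0.2306  0.0737] [325.7616 279.4869]
0.7 [ 0.1666 -0.6024  0.2503] [[ 0.9638  0.2665  0.    ]
 [ 0.2665 -0.9638  0.    ]
 [ 0.     -0.     -1.    ]] 0.08538655568485728
```

View pics/side0.png

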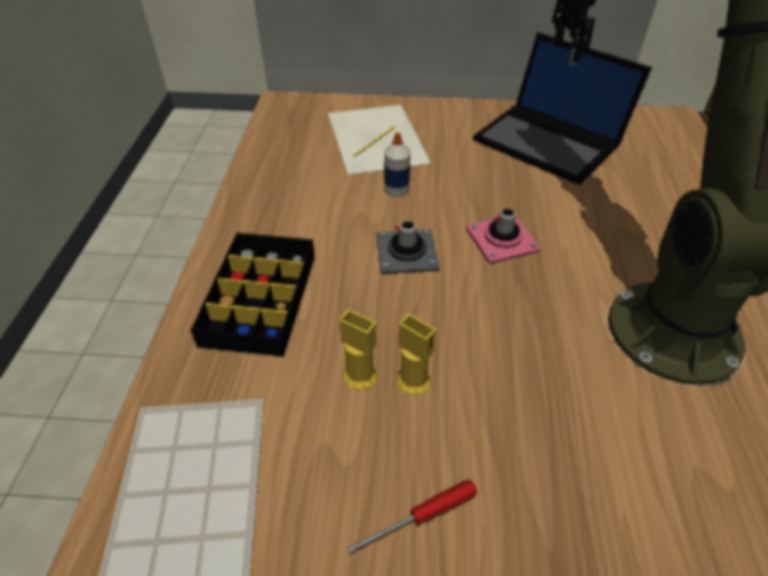

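View pics/top0.png

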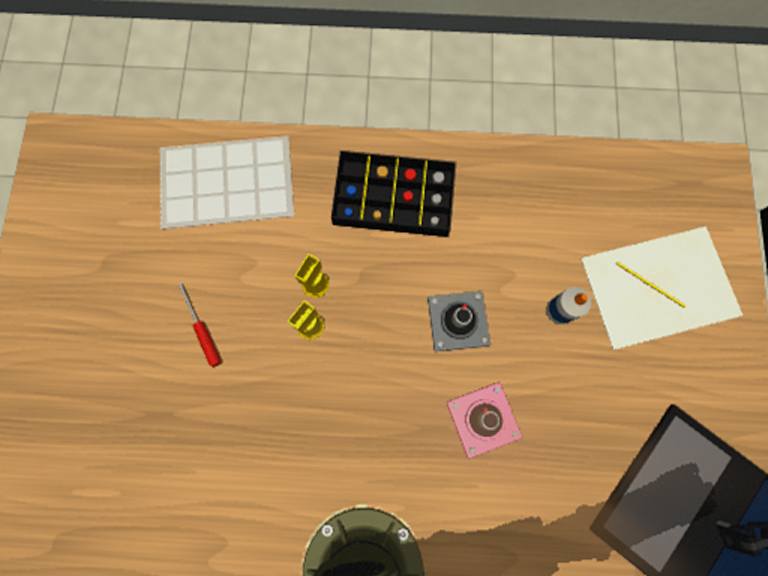

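The far nozzle is at about (207,183) in the top picture and the grey port at about (306,211). The pink port and the nearer nozzle are decoys. Next I'll measure the nozzle yaw and the button direction.

```bash
python3 - <<'E'
from h import *
p,d=cap('top')
m=imaging.camera_model('top')
v,u=np.mgrid[0:384,0:512]
P=np.stack([u,v,np.ones_like(u)],-1)@np.linalg.inv(m['mtx']).T*d[...,None]
W=(P-m['t'])@m['R']
sel=(W[...,2]>.125)&(W[...,2]<.16)&(abs(W[...,0]-.567)<.045)&(abs(W[...,1]-.137)<.06)
q=W[sel];print(len(q),q.mean(0),cv2.minAreaRect((q[:,:2]*1000).astype(np.float32)))
blk=sel&(p.max(-1)<60);print('stripe',W[blk])
s2=(abs(W[...,0]-.5015)<.06)&(abs(W[...,1]+.177)<.06)
t=W[s2&(W[...,2]>.07)];print('stub',len(t),t.mean(0),(t.max(0)+t.min(0))/2)
pi=p.astype(int);red=s2&(pi[...,2]>pi[...,1]+40)&(pi[...,2]>pi[...,0]+40)
print('red',np.c_[u[red],v[red],W[red],p[red]], u[red].mean(),v[red].mean())
a=cv2.resize(p[165:205,190:230],None,fx=10,fy=10,interpolation=3);b=cv2.resize(p[190:230,286:326],None,fx=10,fy=10,interpolation=3)
ps,_=cap('side')
c=cv2.resize(ps[200:260,215:255],(400,600));
cv2.imwrite('pics/z.png',np.hstack([a,b]))
for ang in(-.8,-.4,0,.4,.8):
    X=np.array([.5015+.024*np.cos(ang),-.177+.024*np.sin(ang),.066]);print(ang,proj('top',X),proj('side',X))
E
```

```text
119 [0.5679 0.1351 0.1397] ((568.2680053710938, 135.1027069091797), (26.842506408691406, 52.2606315612793), 62.07564926147461)
stripe []
stub 98 [ 0.5012 -0.1767  0.0765] [ 0.5041 -0.1779  0.0764]
red [[287.     195.       0.5607  -0.1175  -0.0006  94.     154.     208.    ]
 [288.     195.       0.5608  -0.1208  -0.0003  93.     154.     207.    ]
 [289.     195.       0.5604  -0.1238   0.0022  94.     155.     209.    ]
 [290.     195.       0.5607  -0.1272   0.0013  94.     157.     209.    ]
 [291.     195.       0.5611  -0.1305   0.0006  96.     158.     212.    ]
 [292.     195.       0.5608  -0.1336   0.0026  96.     157.     211.    ]
 [293.     195.       0.5611  -0.1369   0.0019  95.     156.     210.    ]
 [298.     195.       0.5615  -0.1531   0.0037  95.     160.     214.    ]
 [287.     196.       0.557   -0.1175   0.001   90.     153.     207.    ]
 [288.     196.       0.5574  -0.1208  -0.0001  92.     155.     210.    ]
 [289.     196.       0.5572  -0.124    0.0016  87.     149.     201.    ]
 [290.     196.       0.5579  -0.1275  -0.0011  76.     130.     174.    ]
[... 3533 characters left out ...]
    232.       0.4446  -0.2294   0.0001  89.     149.     200.    ]
 [322.     232.       0.4451  -0.2331  -0.0024  90.     149.     199.    ]
 [323.     232.       0.445   -0.236   -0.0005  90.     149.     201.    ]
 [321.     233.       0.4416  -0.2298  -0.0017  93.     152.     203.    ]
 [322.     233.       0.4417  -0.2329  -0.0012  94.     154.     204.    ]
 [323.     233.       0.4422  -0.2366  -0.004   93.     154.     205.    ]] 302.2153846153846 216.30769230769232
-0.8 [313.5336 205.1192] [265.8075 148.4214]
-0.4 [310.9906 203.2776] [263.9108 150.006 ]
0 [307.9596 202.5301] [263.1192 151.9767]
0.4 [304.9132 202.9917] [263.5749 154.0293]
0.8 [302.3258 204.5913] [265.2254 155.8365]
```

View pics/z.png

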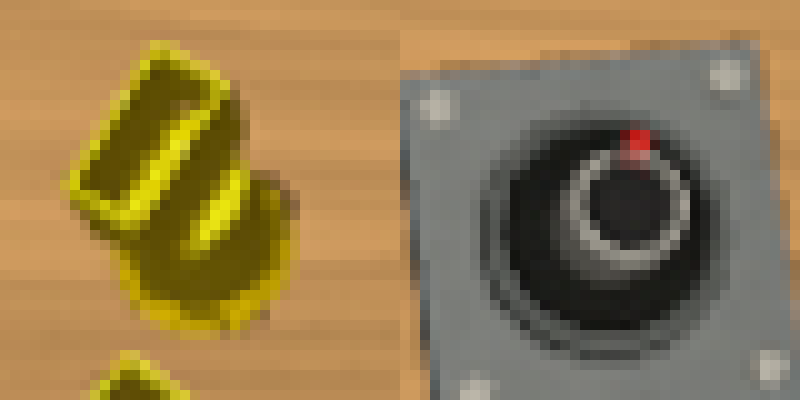

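The zoom shows the grip's long axis at about -28° (hole expected at its upper-right end). The red button is at about (309.5,203.3) in the top picture, so its clock angle is roughly -10°. Moving to the nozzle.

Request:
drive_tool --commands '[{"dx":27,"dy":-28,"yaw":-6},{"dx":54,"dy":-56,"yaw":-12},{"dx":81,"dy":-84,"yaw":-18},{"dx":108,"dy":-112,"yaw":-24},{"dx":135,"dy":-140,"yaw":-30},{"dx":162,"dy":-168,"yaw":-36},{"dx":189,"dy":-196,"yaw":-42},{"dx":216,"dy":-224,"yaw":-48},{"dx":243,"dy":-252,"yaw":-54},{"dx":270,"dy":-280,"yaw":-60},{"dx":297,"dy":-308,"yaw":-66},{"dx":324,"dy":-336,"yaw":-72}]' --hand 1 --newtons 50

```text
validation failed for argument at $.co...
```

```bash
python3 - <<'E'
from h import *
o=robot.observe();M=Ro.from_rotvec(o['ee_rot']).as_matrix();print(o['t'],o['tcp_pos'],M,o['joint_pos'],o['force'])
print(totool([.568,.1355,.25]),np.degrees(np.arctan2(M[1,0],M[0,0])))
E
```

```text
0.8 [ 0.1666 -0.6024  0.2503] [[ 0.9638  0.2665  0.    ]
 [ 0.2665 -0.9638  0.    ]
 [ 0.     -0.     -1.    ]] [ 1.4065  0.5075 -0.2376  1.5002  0.1257  1.1489 -0.1548] [-0.1271  0.5779  0.5241]
[ 583.5619 -604.2198    0.3254] 15.454831292152486
```

Request:
drive_tool --commands '[{"dx":27,"dy":-28,"dz":0,"yaw":-6},{"dx":54,"dy":-56,"dz":0,"yaw":-12},{"dx":81,"dy":-84,"dz":0,"yaw":-18},{"dx":108,"dy":-112,"dz":0,"yaw":-24},{"dx":135,"dy":-140,"dz":0,"yaw":-30},{"dx":162,"dy":-168,"dz":0,"yaw":-36},{"dx":189,"dy":-196,"dz":0,"yaw":-42},{"dx":216,"dy":-224,"dz":0,"yaw":-48},{"dx":243,"dy":-252,"dz":0,"yaw":-54},{"dx":270,"dy":-280,"dz":0,"yaw":-60},{"dx":297,"dy":-308,"dz":0,"yaw":-66},{"dx":324,"dy":-336,"dz":0,"yaw":-72}]' --hand 1 --newtons 50

```text
t: 1.8
tcp_pos: [0.3898, -0.1906, 0.2507]
ee_rot: [2.264, 2.176, -0.0]
force: [0.8, -0.5, -0.6]
width: 0.0853
grip_force: 0.0
```

Request:
drive_tool --commands '[{"dx":30,"dy":15,"dz":0,"yaw":-6},{"dx":60,"dy":30,"dz":0,"yaw":-12},{"dx":90,"dy":45,"dz":0,"yaw":-18},{"dx":120,"dy":60,"dz":0,"yaw":-24},{"dx":150,"dy":75,"dz":0,"yaw":-30},{"dx":180,"dy":90,"dz":0,"yaw":-36},{"dx":210,"dy":105,"dz":0,"yaw":-42},{"dx":240,"dy":120,"dz":0,"yaw":-48},{"dx":270,"dy":135,"dz":0,"yaw":-54},{"dx":300,"dy":150,"dz":0,"yaw":-60},{"dx":332,"dy":163,"dz":0,"yaw":-64.5},{"dx":332,"dy":163,"dz":0,"yaw":-64.5}]'

```text
t: 2.8
tcp_pos: [0.5679, 0.1395, 0.2505]
ee_rot: [-0.744, -3.052, -0.01]
force: [-0.6, -0.0, 0.0]
width: 0.0852
grip_force: 0.0
```

```bash
python3 - <<'E'
from h import *
o=robot.observe();M=Ro.from_rotvec(o['ee_rot']).as_matrix();print(o['t'],o['tcp_pos'],o['joint_pos'],o['force'])
print(totool([.568,.1355,.12]),np.degrees(np.arctan2(M[1,0],M[0,0])))
E
```

```text
2.8 [0.5679 0.1395 0.2505] [ 0.2949  0.5736 -0.96    1.607   0.4888  1.2175  0.3313] [-0.6091 -0.0318  0.048 ]
[ -2.1732  -4.2332 130.4913] 152.5879817435833
```

Request:
drive_tool --commands '[{"dx":-2,"dy":-3.5,"dz":0,"yaw":0},{"dx":-2,"dy":-3.5,"dz":20,"yaw":0},{"dx":-2,"dy":-3.5,"dz":40,"yaw":0},{"dx":-2,"dy":-3.5,"dz":60,"yaw":0},{"dx":-2,"dy":-3.5,"dz":80,"yaw":0},{"dx":-2,"dy":-3.5,"dz":100,"yaw":0},{"dx":-2,"dy":-3.5,"dz":117,"yaw":0},{"dx":-2,"dy":-3.5,"dz":132,"yaw":0},{"dx":-2,"dy":-3.5,"dz":132,"yaw":0}]'

```text
t: 3.55
tcp_pos: [0.5655, 0.125, 0.1156]
ee_rot: [-0.765, -3.043, 0.006]
force: [-0.6, -0.1, 0.3]
width: 0.0853
grip_force: 0.0
```

Request:
drive_tool --commands '[{"dx":0,"dy":0,"dz":0,"yaw":0},{"dx":0,"dy":0,"dz":0,"yaw":0},{"dx":0,"dy":0,"dz":0,"yaw":0},{"dx":0,"dy":0,"dz":0,"yaw":0},{"dx":0,"dy":0,"dz":0,"yaw":0},{"dx":0,"dy":0,"dz":0,"yaw":0},{"dx":0,"dy":0,"dz":0,"yaw":0},{"dx":0,"dy":0,"dz":0,"yaw":0},{"dx":0,"dy":0,"dz":0,"yaw":0},{"dx":0,"dy":0,"dz":0,"yaw":0}]' --hand 0 --newtons 50

```text
t: 4.38
tcp_pos: [0.5672, 0.1283, 0.1186]
ee_rot: [0.761, 3.048, 0.0]
force: [0.3, 0.6, 3.2]
width: 0.0252
grip_force: 55.2
```

Request:
drive_tool --commands '[{"dx":0,"dy":0,"dz":-8,"yaw":0},{"dx":0,"dy":0,"dz":-23,"yaw":0},{"dx":0,"dy":0,"dz":-43,"yaw":0},{"dx":0,"dy":0,"dz":-63,"yaw":0},{"dx":0,"dy":0,"dz":-83,"yaw":0},{"dx":0,"dy":0,"dz":-103,"yaw":0},{"dx":0,"dy":0,"dz":-120,"yaw":0},{"dx":0,"dy":0,"dz":-120,"yaw":0},{"dx":0,"dy":0,"dz":-120,"yaw":0},{"dx":0,"dy":0,"dz":-120,"yaw":0}]'

```text
t: 5.22
tcp_pos: [0.5664, 0.1277, 0.2372]
ee_rot: [-0.761, -3.047, 0.002]
force: [-1.0, -0.6, -3.2]
width: 0.0256
grip_force: 54.5
```

```bash
python3 - <<'E'
from h import *
o=robot.observe();M=Ro.from_rotvec(o['ee_rot']).as_matrix();print(o['t'],o['tcp_pos'],o['joint_pos'],o['force'],o['width'],np.degrees(np.arctan2(M[1,0],M[0,0])))
A=[]
for c in('side','top'):
    p,d=cap(c)
    u,v=proj(c,o['tcp_pos']-[0,0,.06]).astype(int);print(u,v)
    q=p[v-35:v+35,u-35:u+35];A.append(cv2.resize(q,(400,400),interpolation=3))
    for n in('nozzle_center','nozzle_grip','nozzle_hole'):
        for r in imaging.landmark_of(n,c):
            X=np.array(r['location']);print(c,n,round(r['conf'],2),X)
cv2.imwrite('pics/lift.png',np.hstack(A))
E
```

```text
5.2167 [0.5664 0.1277 0.2372] [ 0.3072  0.5792 -0.9491  1.6347  0.4992  1.1918  0.3258] [-0.9561 -0.5678 -3.1875] 0.025642008162130542 151.95366056044782
238 201
side nozzle_center 0.65 [0.4721 0.1382 0.071 ]
side nozzle_center 0.21 [ 0.4689  0.3793 -0.0019]
side nozzle_grip 0.95 [0.4736 0.1382 0.1222]
side nozzle_grip 0.71 [0.5621 0.1309 0.2304]
side nozzle_hole 0.82 [0.4555 0.1521 0.0357]
side nozzle_hole 0.75 [0.5815 0.1227 0.1548]
205 175
top nozzle_center 0.76 [0.4806 0.1351 0.0705]
top nozzle_center 0.48 [0.5648 0.1315 0.19  ]
top nozzle_grip 0.98 [0.4766 0.1369 0.1143]
top nozzle_grip 0.67 [ 0.4715  0.3803 -0.0032]
top nozzle_grip 0.4 [0.5581 0.1278 0.235 ]
top nozzle_hole 0.78 [0.4598 0.1537 0.0303]
top nozzle_hole 0.65 [0.586  0.1219 0.1494]
```

View pics/lift.png

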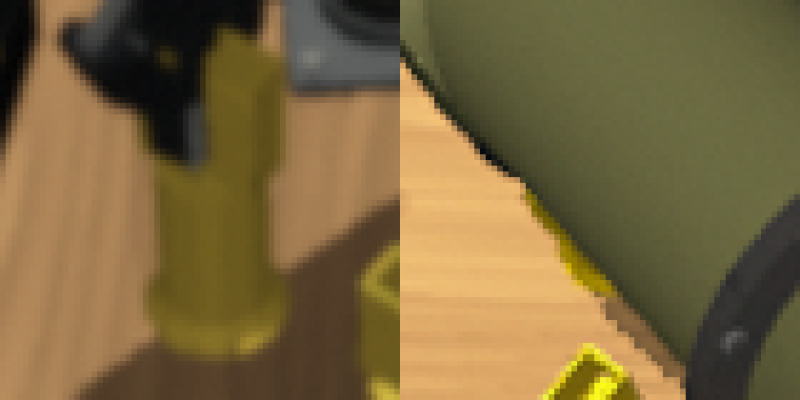

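The lifted nozzle's visible -x grip edge is plain yellow, at about (265,110) in the crop. The striped hole side is therefore at -28°, as assumed. Carrying it over the port.

Request:
drive_tool --commands '[{"dx":-5,"dy":-15,"dz":0,"yaw":-2},{"dx":-13,"dy":-45,"dz":0,"yaw":-4},{"dx":-22,"dy":-75,"dz":0,"yaw":-6},{"dx":-31,"dy":-106,"dz":0,"yaw":-8},{"dx":-41,"dy":-138,"dz":0,"yaw":-10},{"dx":-51,"dy":-170,"dz":0,"yaw":-12},{"dx":-60,"dy":-202,"dz":0,"yaw":-14},{"dx":-69,"dy":-234,"dz":0,"yaw":-16},{"dx":-78,"dy":-262,"dz":0,"yaw":-18},{"dx":-84,"dy":-284,"dz":0,"yaw":-18},{"dx":-88.5,"dy":-298.5,"dz":0,"yaw":-18},{"dx":-88.5,"dy":-298.5,"dz":0,"yaw":-18}]'

```text
t: 6.62
tcp_pos: [0.5037, -0.1815, 0.2375]
ee_rot: [-0.285, -3.127, 0.002]
force: [-0.1, -0.5, -3.0]
width: 0.0252
grip_force: 54.4
```

Request:
drive_tool --commands '[{"dx":0,"dy":0,"dz":0,"yaw":0},{"dx":0,"dy":0,"dz":0,"yaw":0},{"dx":0,"dy":0,"dz":0,"yaw":0}]'

```text
t: 6.87
tcp_pos: [0.5051, -0.1754, 0.2386]
ee_rot: [0.272, 3.129, 0.001]
force: [-0.1, 1.0, -1.7]
width: 0.0254
grip_force: 54.4
```

```bash
cat > m.py <<'E'
from h import *
from scipy.optimize import least_squares
o=robot.observe();M=Ro.from_rotvec(o['ee_rot']).as_matrix();T=o['tcp_pos'];rim=T[2]-.1186
print(o['t'],T,o['joint_pos'],o['force'],o['moment'],np.degrees(np.arctan2(M[1,0],M[0,0])))
def fit(q,r):
    f=lambda c:np.hypot(q[:,0]-c[0],q[:,1]-c[1])-r
    s=least_squares(f,q[:,:2].mean(0),loss='soft_l1',f_scale=.002);return len(q),s.x,np.abs(s.fun).mean()
A=[]
for c in('side','top'):
    p,d=cap(c);m=imaging.camera_model(c);v,u=np.mgrid[0:384,0:512]
    P=np.stack([u,v,np.ones_like(u)],-1)@np.linalg.inv(m['mtx']).T*d[...,None]
    W=(P-m['t'])@m['R'];pi=p.astype(int)
    ye=(pi[...,1]-pi[...,0]>35)&(np.hypot(W[...,0]-T[0],W[...,1]-T[1])<.05)
    print(c,'tube',fit(W[ye&(W[...,2]>rim+.015)&(W[...,2]<rim+.085)],.0225) if ye.sum()>20 else ye.sum())
    gp=(pi.max(-1)-pi.min(-1)<25)&(np.hypot(W[...,0]-.5015,W[...,1]+.177)<.035)&(W[...,2]>.045)&(W[...,2]<.072)
    if gp.sum()>8:print(c,'stub',fit(W[gp],.0184))
    a,b=proj(c,T-[0,0,.12]).astype(int);A.append(cv2.resize(p[b-35:b+35,a-35:a+35],(400,400),interpolation=3))
    for n in('nozzle_center','nozzle_hole','stub_top','port'):
        for r in imaging.landmark_of(n,c):
            if r['conf']>.3 and np.hypot(*(np.array(r['location'])-T)[:2])<.06:print(c,n,round(r['conf'],2),np.array(r['location']))
import sys;cv2.imwrite('pics/%s.png'%sys.argv[1],np.hstack(A))
E
python3 m.py over
```

```text
6.8667 [ 0.5051 -0.1754  0.2386] [ 0.9825  0.5579 -1.1091  1.7508  0.5389  1.176   1.1141] [-0.1143  1.0171 -1.7094] [-0.0068 -0.0123  0.0057] 170.0752326113431
side tube (317, array([ 0.5014, -0.1738]), np.float64(0.000981703989451779))
side stub (82, array([ 0.5001, -0.1776]), np.float64(0.001063847617410631))
side nozzle_center 0.76 [ 0.5045 -0.1731  0.1939]
side nozzle_hole 0.71 [ 0.5239 -0.1745  0.156 ]
side stub_top 0.8 [ 0.5013 -0.1796  0.0743]
side port 0.95 [ 0.4992 -0.1735 -0.0064]
top tube (77, array([ 0.5021, -0.1757]), np.float64(0.00033122356323666847))
top nozzle_hole 0.6 [ 0.5236 -0.1808  0.1507]
top stub_top 0.95 [ 0.5035 -0.1789  0.0749]
top port 0.94 [ 0.505  -0.1764 -0.0002]
```

View pics/over.png

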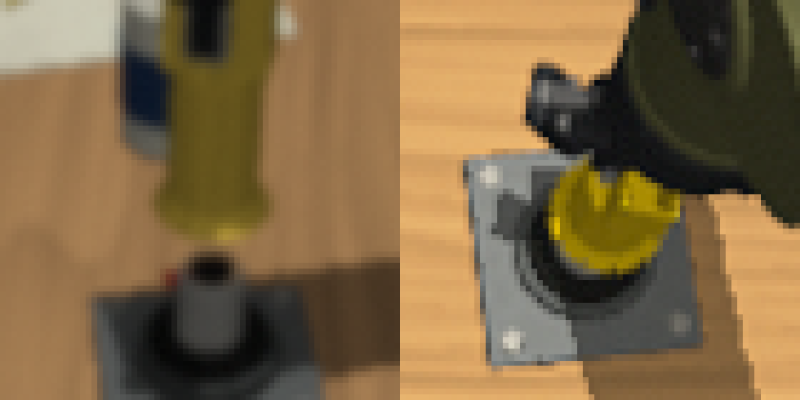

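The nozzle hangs over the port, mouth at about (215,235) in the side crop. The stub top is at (210,265) and the red button is on its left (+x) side. Letting the arm settle before descending.

Request:
drive_tool --commands '[{"dx":0,"dy":0,"dz":10,"yaw":0},{"dx":0,"dy":0,"dz":20,"yaw":0},{"dx":0,"dy":0,"dz":30,"yaw":0},{"dx":0,"dy":0,"dz":34,"yaw":0},{"dx":0,"dy":0,"dz":34,"yaw":0},{"dx":0,"dy":0,"dz":34,"yaw":0},{"dx":0,"dy":0,"dz":34,"yaw":0},{"dx":0,"dy":0,"dz":34,"yaw":0},{"dx":0,"dy":0,"dz":34,"yaw":0},{"dx":0,"dy":0,"dz":34,"yaw":0}]'

```text
t: 8.2
tcp_pos: [0.5049, -0.1769, 0.2046]
ee_rot: [0.275, 3.129, -0.0]
force: [1.1, 0.2, -2.1]
width: 0.0255
grip_force: 54.3
```

```bash
python3 m.py low
```

```text
8.2 [ 0.5049 -0.1769  0.2046] [ 0.9639  0.5911 -1.0799  1.8004  0.5812  1.1094  1.0762] [ 1.0509  0.1645 -2.1267] [ 0.0189 -0.0318 -0.0405] 169.95137866159249
side tube (304, array([ 0.5013, -0.1754]), np.float64(0.000994591302565749))
side stub (74, array([ 0.5007, -0.1775]), np.float64(0.0009151175622921044))
side nozzle_center 0.74 [ 0.5052 -0.1719  0.1598]
side nozzle_hole 0.91 [ 0.5219 -0.1769  0.1226]
side nozzle_hole 0.37 [ 0.4977 -0.1748 -0.0024]
side stub_top 0.78 [ 0.5036 -0.1774  0.0755]
side port 0.82 [ 0.5005 -0.1756 -0.0026]
top tube (73, array([ 0.5019, -0.1763]), np.float64(0.0004115470675210277))
top nozzle_center 0.58 [ 0.5007 -0.1738  0.1585]
top nozzle_hole 0.85 [ 0.5236 -0.1782  0.1179]
top stub_top 0.55 [ 0.5004 -0.1759  0.0749]
top port 0.6 [ 0.5033 -0.1759  0.0012]
```

Request:
drive_tool --commands '[{"dx":0.5,"dy":-1.5,"dz":2,"yaw":0},{"dx":0.5,"dy":-1.5,"dz":5,"yaw":0},{"dx":0.5,"dy":-1.5,"dz":8,"yaw":0},{"dx":0.5,"dy":-1.5,"dz":11,"yaw":0},{"dx":0.5,"dy":-1.5,"dz":14,"yaw":0},{"dx":0.5,"dy":-1.5,"dz":17,"yaw":0},{"dx":0.5,"dy":-1.5,"dz":19,"yaw":0},{"dx":0.5,"dy":-1.5,"dz":21,"yaw":0},{"dx":0.5,"dy":-1.5,"dz":21,"yaw":0}]'

```text
t: 9.45
tcp_pos: [0.5044, -0.1783, 0.1831]
ee_rot: [0.275, 3.129, 0.0]
force: [0.7, -0.3, -1.6]
width: 0.0255
grip_force: 54.5
```

Request:
drive_tool --commands '[{"dx":0,"dy":0,"dz":2,"yaw":0},{"dx":0,"dy":0,"dz":4,"yaw":0},{"dx":0,"dy":0,"dz":6,"yaw":0},{"dx":0,"dy":0,"dz":7,"yaw":0},{"dx":0,"dy":0,"dz":7,"yaw":0}]'

```text
t: 9.87
tcp_pos: [0.5044, -0.1782, 0.1762]
ee_rot: [0.275, 3.129, 0.0]
force: [3.4, 0.2, -1.8]
width: 0.0252
grip_force: 54.5
```

Request:
drive_tool --commands '[{"dx":0,"dy":0,"dz":2,"yaw":0},{"dx":0,"dy":0,"dz":4,"yaw":0},{"dx":0,"dy":0,"dz":6,"yaw":0},{"dx":0,"dy":0,"dz":8,"yaw":0},{"dx":0,"dy":0,"dz":10,"yaw":0},{"dx":0,"dy":0,"dz":10,"yaw":0}]'

```text
t: 10.37
tcp_pos: [0.5037, -0.1783, 0.1656]
ee_rot: [-0.275, -3.129, -0.0]
force: [3.6, -0.4, -4.6]
width: 0.0258
grip_force: 54.3
```

Request:
drive_tool --commands '[{"dx":0,"dy":0,"dz":2,"yaw":0},{"dx":0,"dy":0,"dz":4,"yaw":0},{"dx":0,"dy":0,"dz":6,"yaw":0},{"dx":0,"dy":0,"dz":8,"yaw":0},{"dx":0,"dy":0,"dz":10,"yaw":0},{"dx":0,"dy":0,"dz":11,"yaw":0},{"dx":0,"dy":0,"dz":11,"yaw":0}]'

```text
t: 10.95
tcp_pos: [0.5036, -0.1782, 0.1547]
ee_rot: [-0.275, -3.128, -0.0]
force: [3.8, -0.4, -5.3]
width: 0.0251
grip_force: 54.3
```

Request:
drive_tool --commands '[{"dx":0,"dy":0,"dz":1,"yaw":0},{"dx":0,"dy":0,"dz":2,"yaw":0},{"dx":0,"dy":0,"dz":3,"yaw":0},{"dx":0,"dy":0,"dz":3,"yaw":0}]'

```text
t: 11.28
tcp_pos: [0.5038, -0.1783, 0.1519]
ee_rot: [-0.275, -3.129, -0.0]
force: [3.9, -0.7, -6.6]
width: 0.0254
grip_force: 54.1
```

```bash
python3 m.py seat; python3 -c "
from h import *
for c in('side','top'):
  for n in('port_button',):
    for r in imaging.find_in(n,c):print(c,n,r['conf'],np.array(r['location']))
o=robot.observe();print(o['force'],o['moment'])"
```

```text
11.2833 [ 0.5038 -0.1783  0.1519] [ 0.9302  0.6471 -1.0278  1.8692  0.6553  1.0099  1.014 ] [ 3.9492 -0.7489 -6.5814] [-0.2697 -1.1423  0.0192] 169.95502259994325
side tube (268, array([ 0.5002, -0.1768]), np.float64(0.0010648672621972886))
side nozzle_center 0.6 [ 0.5035 -0.1743  0.1094]
side nozzle_hole 0.68 [ 0.5196 -0.1833  0.0682]
side stub_top 0.92 [ 0.5016 -0.1781  0.0747]
side port 0.7 [ 0.4997 -0.1748 -0.0037]
top tube (61, array([ 0.5011, -0.1777]), np.float64(0.00033816280609142666))
top nozzle_center 0.76 [ 0.502  -0.1748  0.1062]
top nozzle_center 0.57 [ 0.5001 -0.1797  0.0333]
top nozzle_hole 0.73 [ 0.5231 -0.1806  0.0689]
top stub_top 0.85 [ 0.5014 -0.176   0.0763]
top port 0.69 [ 0.5021 -0.176  -0.0001]
[  4.4811  -0.8019 -11.5447] [-0.2013 -1.0993  0.0646]
```

View pics/seat.png

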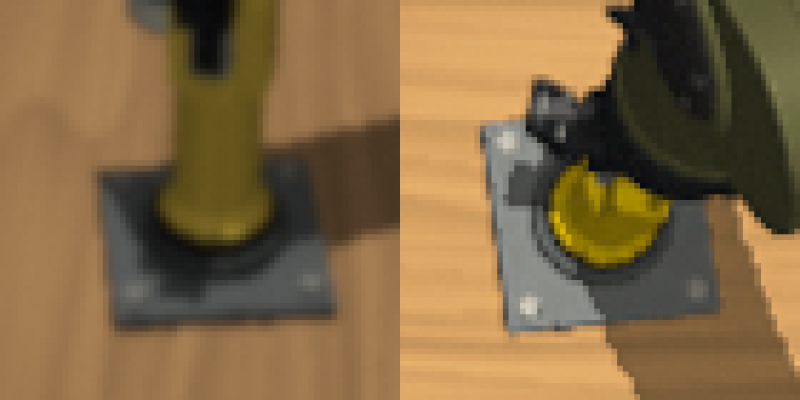

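The nozzle sits upright on the gasket, mouth at about (213,235) in the side crop, but the Fz reading looks odd. I'll press slightly further and hold.

Request:
drive_tool --commands '[{"dx":0,"dy":0,"dz":0.5,"yaw":0},{"dx":0,"dy":0,"dz":1,"yaw":0},{"dx":0,"dy":0,"dz":1,"yaw":0},{"dx":0,"dy":0,"dz":1,"yaw":0}]'

```text
t: 12.22
tcp_pos: [0.5039, -0.1783, 0.1516]
ee_rot: [-0.275, -3.129, 0.001]
force: [2.5, -1.2, -5.1]
width: 0.0251
grip_force: 54.2
```

```bash
python3 -c "
from h import *
o=robot.observe();print(o['t'],o['tcp_pos'],o['force'],o['moment'])"
```

```text
12.2167 [ 0.5039 -0.1783  0.1516] [ 2.5078 -1.2409 -5.141 ] [-0.2589 -0.4153  0.0335]
```

Request:
drive_tool --commands '[{"dx":0,"dy":0,"dz":0.5,"yaw":0},{"dx":0,"dy":0,"dz":1,"yaw":0},{"dx":0,"dy":0,"dz":1,"yaw":0},{"dx":0,"dy":0,"dz":1,"yaw":0},{"dx":0,"dy":0,"dz":1,"yaw":0}]'

```text
t: 12.63
tcp_pos: [0.504, -0.1782, 0.1507]
ee_rot: [0.275, 3.129, -0.001]
force: [-0.5, -0.5, 3.8]
width: 0.0255
grip_force: 55.2
```

```bash
python3 -c "
from h import *
o=robot.observe();print(o['t'],o['tcp_pos'],o['force'],o['moment'])"
```

```text
12.6333 [ 0.504  -0.1782  0.1507] [-0.4592 -0.4681  3.8113] [-0.219   0.1907  0.0067]
```

Request:
drive_tool --commands '[{"dx":0,"dy":0,"dz":0.5,"yaw":0},{"dx":0,"dy":0,"dz":1,"yaw":0},{"dx":0,"dy":0,"dz":1,"yaw":0},{"dx":0,"dy":0,"dz":1,"yaw":0},{"dx":0,"dy":0,"dz":1,"yaw":0}]'

```text
t: 13.05
tcp_pos: [0.5041, -0.1782, 0.1495]
ee_rot: [0.275, 3.129, -0.0]
force: [-1.9, -0.6, 5.2]
width: 0.0256
grip_force: 55.5
```

```bash
python3 -c "
from h import *
o=robot.observe();print(o['t'],o['tcp_pos'],o['force'],o['moment'])
for c in('side','top'):
  for n in('port_button',):
    cap(c)
    for r in imaging.find_in(n,c):print(c,n,r['conf'],np.array(r['location']))
o=robot.observe();print(o['t'],o['tcp_pos'],o['force'],o['moment'])"
```

```text
13.05 [ 0.5041 -0.1782  0.1495] [-1.9404 -0.6206  5.1669] [-0.2555  0.3494 -0.0274]
13.25 [ 0.5041 -0.1782  0.1495] [-1.7766 -0.7452  4.8988] [-0.2609  0.3478  0.0133]
```

Request:
drive_tool --commands '[{"dx":0,"dy":0.05,"dz":0,"yaw":-1},{"dx":0,"dy":0.1,"dz":0,"yaw":-2},{"dx":0,"dy":0.15,"dz":0,"yaw":-3},{"dx":0,"dy":0.2,"dz":0,"yaw":-4},{"dx":0,"dy":0.2,"dz":0,"yaw":-4},{"dx":0,"dy":0.2,"dz":0,"yaw":-4}]'

```text
t: 13.75
tcp_pos: [0.5039, -0.1782, 0.1495]
ee_rot: [-0.166, -3.137, 0.001]
force: [-0.6, -0.9, 5.8]
width: 0.0251
grip_force: 55.5
```

```bash
python3 -c "
from h import *
o=robot.observe();print(o['t'],o['tcp_pos'],o['ee_rot'],o['force'],o['moment'],o['joint_pos'])"
```

```text
13.75 [ 0.5039 -0.1782  0.1495] [-0.1663 -3.137   0.0006] [-0.6308 -0.8832  5.7578] [-0.2948  0.4458 -0.1281] [ 0.9365  0.6577 -1.0439  1.8721  0.672   1.0144  1.0666]
```

Request:
drive_tool --commands '[{"dx":0,"dy":0.05,"dz":0,"yaw":-1},{"dx":0,"dy":0.1,"dz":0,"yaw":-2},{"dx":0,"dy":0.15,"dz":0,"yaw":-3},{"dx":0,"dy":0.15,"dz":0,"yaw":-3},{"dx":0,"dy":0.15,"dz":0,"yaw":-3}]'

```text
t: 14.17
tcp_pos: [0.5038, -0.1787, 0.1494]
ee_rot: [-0.085, -3.14, 0.002]
force: [-1.7, -3.4, 6.1]
width: 0.0256
grip_force: 55.6
```

```bash
python3 -c "
from h import *
o=robot.observe();print(o['t'],o['tcp_pos'],o['ee_rot'],o['force'],o['moment'])"
```

```text
14.1667 [ 0.5038 -0.1787  0.1494] [-0.0851 -3.1399  0.002 ] [-1.7161 -3.3837  6.1409] [-0.7437  0.4963 -0.1289]
```

Request:
drive_tool --commands '[{"dx":0,"dy":-0.1,"dz":0,"yaw":2},{"dx":0,"dy":-0.2,"dz":0,"yaw":4},{"dx":0,"dy":-0.25,"dz":0,"yaw":5},{"dx":0,"dy":-0.25,"dz":-1,"yaw":5},{"dx":0,"dy":-0.25,"dz":-2,"yaw":5},{"dx":0,"dy":-0.25,"dz":-2.5,"yaw":5},{"dx":0,"dy":-0.25,"dz":-2.5,"yaw":5}]'

```text
t: 14.75
tcp_pos: [0.5041, -0.1785, 0.1514]
ee_rot: [0.22, 3.134, 0.0]
force: [3.0, -2.9, -3.8]
width: 0.0252
grip_force: 54.3
```

```bash
python3 -c "
from h import *
o=robot.observe();print(o['t'],o['tcp_pos'],o['ee_rot'],o['force'],o['moment'])"
```

```text
14.75 [ 0.5041 -0.1785  0.1514] [0.2202 3.1338 0.0001] [ 3.0172 -2.9424 -3.8372] [-0.8467 -0.6446  0.053 ]
```

Request:
drive_tool --commands '[{"dx":0,"dy":0,"dz":-0.5,"yaw":0},{"dx":0,"dy":0,"dz":-1,"yaw":0},{"dx":0,"dy":0,"dz":-1,"yaw":0},{"dx":0,"dy":0,"dz":-1,"yaw":0}]'

```text
t: 15.08
tcp_pos: [0.5035, -0.1783, 0.152]
ee_rot: [-0.22, -3.132, -0.001]
force: [4.4, -2.3, -12.9]
width: 0.0257
grip_force: 53.0
```

```bash
python3 -c "
from h import *
o=robot.observe();print(o['t'],o['tcp_pos'],o['ee_rot'],o['force'],o['moment'])"
```

```text
15.0833 [ 0.5035 -0.1783  0.152 ] [-0.2204 -3.1325 -0.0006] [  4.4058  -2.3175 -12.8694] [-0.8645 -0.8546  0.0203]
```

The 1 mm lift command raised the tool only about 0.6 mm, and Fz went to -13 N. The nozzle is held down, so the button has latched. Relaxing, then releasing.

Request:
drive_tool --commands '[{"dx":0,"dy":0,"dz":0.5,"yaw":0},{"dx":0,"dy":0,"dz":1,"yaw":0},{"dx":0,"dy":0,"dz":1.7,"yaw":0},{"dx":0,"dy":0,"dz":1.7,"yaw":0},{"dx":0,"dy":0,"dz":1.7,"yaw":0}]'

```text
t: 15.5
tcp_pos: [0.5037, -0.1781, 0.1514]
ee_rot: [-0.22, -3.133, 0.001]
force: [-0.6, -3.0, -3.6]
width: 0.025
grip_force: 54.4
```

Request:
drive_tool --commands '[{"dx":0,"dy":0,"dz":0,"yaw":0},{"dx":0,"dy":0,"dz":0,"yaw":0},{"dx":0,"dy":0,"dz":0,"yaw":0},{"dx":0,"dy":0,"dz":0,"yaw":0},{"dx":0,"dy":0,"dz":0,"yaw":0},{"dx":0,"dy":0,"dz":0,"yaw":0},{"dx":0,"dy":0,"dz":0,"yaw":0},{"dx":0,"dy":0,"dz":0,"yaw":0}]' --hand 1

```text
t: 16.17
tcp_pos: [0.5041, -0.1781, 0.1511]
ee_rot: [0.22, 3.134, 0.0]
force: [0.1, -0.4, -0.7]
width: 0.0859
grip_force: 0.0
```

Request:
drive_tool --commands '[{"dx":0,"dy":0,"dz":-10,"yaw":0},{"dx":0,"dy":0,"dz":-25,"yaw":0},{"dx":0,"dy":0,"dz":-45,"yaw":0},{"dx":0,"dy":0,"dz":-70,"yaw":0},{"dx":0,"dy":0,"dz":-95,"yaw":0},{"dx":20,"dy":0,"dz":-115,"yaw":0},{"dx":45,"dy":15,"dz":-125,"yaw":0},{"dx":70,"dy":45,"dz":-125,"yaw":0},{"dx":80,"dy":75,"dz":-125,"yaw":0},{"dx":80,"dy":105,"dz":-125,"yaw":0},{"dx":80,"dy":130,"dz":-125,"yaw":0},{"dx":80,"dy":150,"dz":-125,"yaw":0}]'

```text
t: 17.17
tcp_pos: [0.4456, -0.0161, 0.2772]
ee_rot: [0.218, 3.133, -0.001]
force: [0.1, -0.4, -0.6]
width: 0.0853
grip_force: 0.0
```

```bash
python3 - <<'E'
from h import *
o=robot.observe();print(o['t'],o['tcp_pos'],o['width'],o['force'])
A=[]
for c in('side','top'):
    p,d=cap(c)
    u,v=proj(c,[.501,-.177,.09]).astype(int)
    A.append(cv2.resize(p[v-30:v+30,u-30:u+30],(400,400),interpolation=3))
    for n in('nozzle_center','nozzle_hole','nozzle_grip','port_button'):
        for r in (imaging.find_in if n=='port_button' else imaging.landmark_of)(n,c):
            print(c,n,round(r['conf'],2),np.array(r['location']))
cv2.imwrite('pics/end.png',np.hstack(A))
E
```

```text
17.1667 [ 0.4456 -0.0161  0.2772] 0.0852576067875677 [ 0.1252 -0.4195 -0.6019]
side nozzle_center 0.83 [0.4751 0.1395 0.0684]
side nozzle_center 0.68 [ 0.5006 -0.1746  0.1071]
side nozzle_hole 0.94 [0.4584 0.149  0.036 ]
side nozzle_hole 0.72 [ 0.5224 -0.1778  0.0694]
side nozzle_grip 0.84 [0.4738 0.1415 0.1193]
side nozzle_grip 0.59 [ 0.5019 -0.1757  0.1463]
top nozzle_center 0.57 [0.48   0.138  0.0722]
top nozzle_center 0.5 [ 0.502  -0.1745  0.1057]
top nozzle_hole 0.92 [0.4575 0.1559 0.0321]
top nozzle_hole 0.54 [ 0.5214 -0.1795  0.0635]
top nozzle_grip 0.85 [0.4739 0.1375 0.1169]
```

View pics/end.png

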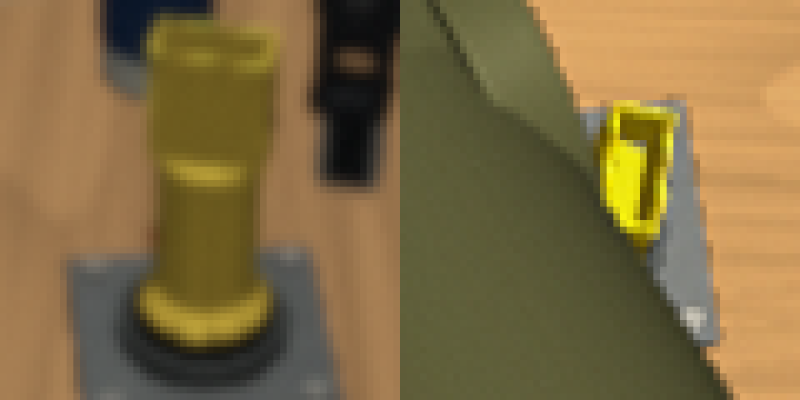

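The side crop shows the nozzle upright on the gasket, with a reddish bump at (155,235) on the tube's +x edge, where the button should come through. The gripper is clear. Handing in.

```bash
python3 -c "
from h import *
print(robot.close_job())"
```

```text
the job is handed in; nothing more can be done
None
```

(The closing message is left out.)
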